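# Tip the baskets down and lay out the stamping things

### The job

The two white craft baskets were left standing on end to dry: push each one over near its top (tip it, do not lift it off the table) so that it lies on its base with its mouth up. Swing the wooden box's lid open until it stays open by itself, put all the rubber stamps in one basket and all the ink pads in the other, and shut the lid again. Leave the other things on the table where they are.

Things in the scene. Friction and masses are not known exactly. Their poses are not given: they have to be found in the camera images.
- basket_a: white slotted plastic basket, mm: 180 long, 110 wide, 60 deep, walls 4, about 0.2 kg, standing on a short end. Origin: centre of that end's outside. Own z: along its length (up at first); own x: out of the open mouth, which first faces roughly the robot; base outside at x=-30, rim x=+30, sides y=+-55. Pushed at the top towards its base it tips over once the top has gone 40. Mouth up it is 60 high, x up
- basket_b: white slotted plastic basket, mm: 180 long, 110 wide, 60 deep, walls 4, about 0.2 kg, standing on a short end. Origin: centre of that end's outside. Own z: along its length (up at first); own x: out of the open mouth, which first faces roughly the robot; base outside at x=-30, rim x=+30, sides y=+-55. Pushed at the top towards its base it tips over once the top has gone 40. Mouth up it is 60 high, x up
- box: dark wooden box with hinged lid, fixed to the table; 165 mm deep (own x), 240 wide (own y), 70 high without lid; walls and floor 8 thick (inner floor 8 above the table). Origin: on the table under the box, 42 nearer the robot than its centre, so it spans x=-40 to +125, y=-120 to +120. Own x points away from the robot, to the hinge side; own z up
- lid (a joint): angle of the box's lid, rad: 0 shut, grows as it opens up and away from the robot, stop at 1.75. The lid (about 0.2 kg, 8 mm thick, no catch) has its balance point at about 1.5: below it it falls shut, above it it falls back to its stop and stays open
- lid_hinge (a point): middle of the hinge line: top of the box's rear wall, 70 mm above the table. The axis is the box's own y
- lid_knob (a point): centre of the light wooden ball, 26 mm across, on a thin stem on top of the lid near its front edge: with the lid shut it is 140 in front of the hinge line and 36 above it (28 above the lid's top face); turns with the lid about the hinge
- stamp_1: rubber stamp, 58 mm high, 50 g: block 30 (own x) x 40 (own y) x 20 high, round wooden handle above it, 17 across at the block, 23 at its thickest, 48 above the underside. Origin: centre of the underside; own z up along the handle. Stands in the rear half of the box at the start; may be absent
- stamp_2: rubber stamp, 58 mm high, 50 g: block 30 (own x) x 40 (own y) x 20 high, round wooden handle above it, 17 across at the block, 23 at its thickest, 48 above the underside. Origin: centre of the underside; own z up along the handle. Stands in the rear half of the box at the start; may be absent
- stamp_3: rubber stamp, 58 mm high, 50 g: block 30 (own x) x 40 (own y) x 20 high, round wooden handle above it, 17 across at the block, 23 at its thickest, 48 above the underside. Origin: centre of the underside; own z up along the handle. Stands in the rear half of the box at the start; may be absent
- inkpad_1: closed ink pad case, 56 mm (own x) x 40 (own y) x 20 high, about 70 g. Origin: centre of the underside, own z up. Lies flat in the near half of the box at the start; may be absent
- inkpad_2: closed ink pad case, 56 mm (own x) x 40 (own y) x 20 high, about 70 g. Origin: centre of the underside, own z up. Lies flat in the near half of the box at the start; may be absent
- note_block: block of note paper 75 x 75 x 32 mm at the near right; bystander. Origin: centre of the underside
- pen_cup: wooden cup, 76 mm across, 95 high (pens and scissors to 165), at the left side; bystander. Origin: centre of the underside
- glue_stick: upright glue stick, 30 mm across, 92 high, behind the work area; bystander. Origin: centre of the underside
- tape_roll: roll of paper tape lying flat, 76 mm across, 18 high, behind the work area; bystander. Origin: centre of the underside
- stapler: desk stapler 110 mm long (its own x), 26 wide, 45 high, at the near edge between two of the places; bystander. Origin: centre of the underside
- eraser: white eraser 45 x 20 x 12 mm lying at the near edge between two of the places; bystander. Origin: centre of the underside
- basket_a_edge (a point): middle of the outside edge of basket_a between the base panel and the end it stands on (own x = -30 mm, z = 0): the edge over which it tips; stays on the table
- basket_b_edge (a point): middle of the outside edge of basket_b between the base panel and the end it stands on (own x = -30 mm, z = 0): the edge over which it tips; stays on the table
Not all that is in view belongs to the job. Leave any purple or red look-alike of the basket_b alone. Leave any orange or turquoise look-alike of the basket_a alone.

How it is judged:
By the outcome, as a careful person would: the job done as asked, in the order asked, and still so for the second after the job is handed in, with the robot touching nothing.
Of stamp_1, stamp_2, stamp_3 only 2 to 3 are there at a start; the rules pass over those that are not, and their reading is None.
Of inkpad_1, inkpad_2 only 1 to 2 are there at a start; the rules pass over those that are not, and their reading is None.
At some moment in a run one of basket_a, basket_b may be knocked a few centimetres aside while the robot is not near it.
Once in a run the grip may slacken for a moment while it holds something.
It also fails if it takes over 210 s, if anything falls off the work surface, if the arm or the gripper's body presses on something with over 40 N, if the wrist force passes 120 N, or if a joint passes its speed limit or range.

### The arm

A 7-joint arm with a two-finger parallel gripper is mounted at the origin on the work surface. World frame = base frame: x ahead of the robot, y to its left, z up, the work surface at z = 0. Lengths are in m, angles in rad, forces in N, time in s.
With the tool pointing down it reaches from about 0.35 to 0.9 m from the base axis. Payload 8.1 kg.
Tool frame: the origin (TCP) lies on the centre line of the jaws, within the pads' length; the fingertips stand 19 mm ahead of it and the grasp point (between the pads) is the TCP; z points along the fingers, y is the line along which they close (so a half turn about z gives the same grasp; the last joint's range is limited). The gripper opens to 92 mm and grips with 3 to 60 N. Pads are 19 mm wide; open, the fingers measure 130 mm over their backs; the gripper's body (75 mm by 190 mm) begins 47 mm behind the grasp point.
Start: joints at [1.169, 0.434, 0.025, 1.573, -0.012, 1.134, -0.075], TCP at [0.184, -0.597, 0.246] pointing down, gripper open.
Joint ranges: [-2.62, 2.62], [-0.44, 2.09], [-1.27, 1.32], [0.08, 2.57], [-1.32, 4.46], [0.12, 2], [-2.74, 2.74]. Speed limits (rad/s): [2.22, 2.22, 3.01, 3.01, 3.14, 3.14, 3.14].

### API

Orientations are given as a 3x3 rotation matrix whose columns are the frame's x, y, z axes.
In Python, from workcell import state, read_camera, get_calibration, job_done gives the robot as it stands. The module is installed in compiled form; this text tells all that it offers.
- The arm moves only by the tool servo_tool, never from a script. Its arguments are lists of equal length, an entry for each row: "gripper": the closure, from -1 (fully open) to 1 (shut); "linear": the shift along the tool's x, y, z in m, a list of three; "twist": the turn about the tool's z in rad. In form: {"gripper": [gripper, ...], "linear": [[tx, ty, tz], ...], "twist": [twist, ...]}. A call has 1 to 10 rows; each row shifts and turns the commanded pose from where the row before left it, along the tool's axes as they then stand; what a row does not reach is not made up. A row lasts 1/8 s, in which the tool goes at most 62.5 mm and 10.7 degrees, less where a joint would pass 70% of its speed; a pose out of reach is approached as far as the arm can. A call is refused whole if a number of a shift passes 0.0625 or a number of a turn 0.188, either way. A call with a gripper value outside its range is refused whole. The fingers move at their own pace and stop on an object; the grip force is fixed at half the most. Time passes only in rows, so rows that do not move let the fingers close. It gives the time, the measured TCP pose, the force, the opening and the grip force at its end, in the units of the state.
- state(): the state, without advancing time (a new reading comes with each control period).
- read_camera(name): name is "side" or "top" or "wrist"; returns (picture, depth): 400x640x3 uint8, blue, green, red; 400x640 float32, m along the optical axis (not along the pixel's ray), 0 where there is no reading.
- get_calibration(name): a dict with "fov_y" (degrees; the focal length in pixels is half the picture's height over the tangent of half this angle, whatever the lens; pixels are square), "cx", "cy" (the principal point, pixels), "k1" (the pictures are not rectified: a ray, as slopes to the right and down, at radius r is drawn at 1 + k1 r^2 times it, then the intrinsics apply), "eye" and "orientation" of the camera in the world; the wrist camera has in their place "hand_eye" (4x4, takes a point from camera to tool coordinates, whose origin is the TCP and whose axes are the flange's). Camera axes: x right, y down, z forward; pixel columns grow to the right and rows downward; lengths in m; the calibration is good to about 2 mm. A picture is of the moment at which its call begins: read the wrist's pose just before it. get_calibration takes no time and is no camera call.
- job_done(): hands the job in; it is judged then, once.
The state is a dict: "time": time; "qpos": joint angles; "qd": joint speeds; "effort": joint torques, N m; "tcp_pos": TCP position; "tcp_rot": TCP orientation; "contact_force": force on the tool from outside, world axes, zero at the start; "wrist_torque": the same for the moment, N m; "grip_width": finger opening in m; "grasp_force": force on a finger pad.
Only numpy, scipy, OpenCV 4.12 (cv2) and the standard library are available. Lean on these libraries where they do the work, as an engineer would, in place of code of your own. Each camera call takes 0.05 s, during which the arm holds its last target. There are 200 camera calls.

## Working session

There is one attempt and no reset: what is moved stays moved. The work goes in short steps, Python scripts to look and compute and a tool call to move; the robot and the scene stay as the last step left them, time stands still between calls to the robot, and variables do not carry over. Pictures are saved under pics/ and viewed, at most 14 in all, crops included, and the job is handed in when it is done.

Besides the shell and the picture viewer there is one more tool, called after "Emit:" as name(argument=value, ...) on one line, values as JSON. servo_tool: Moves the arm, as the interface text tells. Its arguments: {"type":"object","properties":{"gripper":{"type":"array"},"linear":{"type":"array"},"twist":{"type":"array"}},"required":["gripper","linear","twist"]}

```bash
mkdir -p pics; cat > h.py <<'E'
import numpy as np, cv2
from workcell import state, read_camera, get_calibration, job_done
def cam(name):
    s=state(); img,d=read_camera(name); c=get_calibration(name)
    f=200/np.tan(np.radians(c['fov_y'])/2)
    K=np.array([[f,0,c['cx']],[0,f,c['cy']],[0,0,1]])
    if name=='wrist':
        T=np.eye(4);T[:3,:3]=np.array(s['tcp_rot']);T[:3,3]=s['tcp_pos'];T=T@np.array(c['hand_eye'])
    else:
        T=np.eye(4);T[:3,:3]=np.array(c['orientation']);T[:3,3]=c['eye']
    v,u=np.mgrid[0:400,0:640].astype(np.float32)
    p=cv2.undistortPoints(np.stack([u.ravel(),v.ravel()],1)[:,None],K,np.array([c['k1'],0,0,0,0.])).reshape(400,640,2)
    P=np.dstack([p[...,0]*d,p[...,1]*d,d])@T[:3,:3].T+T[:3,3]
    P[d==0]=np.nan
    return img,d,P,(K,c['k1'],T)
E
python3 - <<'E'
from h import *
s=state();print(s['time'],s['tcp_pos'],np.round(s['tcp_rot'],3))
for n in('top','side'):
    i,d,P,_=cam(n);cv2.imwrite(f'pics/{n}0.png',i);np.save(n+'0.npy',P);c=get_calibration(n);print(n,c['eye'],np.round(c['orientation'],2).tolist())
print(get_calibration('wrist'))
E
```

```text
0.0 [ 0.18380223 -0.5968529   0.24494157] [[ 0.956  0.294 -0.001]
 [ 0.294 -0.956  0.001]
 [-0.    -0.002 -1.   ]]
top [0.28013963 0.01218418 1.33819991] [[-0.03, -0.99, 0.13], [-1.0, 0.03, -0.01], [0.0, -0.13, -0.99]]
side [0.07432747 1.00466035 0.86764909] [[-0.92, -0.25, 0.3], [-0.39, 0.54, -0.74], [0.02, -0.8, -0.59]]
{'fov_y': 67.90312126574332, 'cx': 320.45860445204613, 'cy': 199.17248152790327, 'k1': -0.034376899182427825, 'hand_eye': array([[ 5.74811712e-04, -9.62422127e-01, -2.71557213e-01,
         7.33249335e-02],
       [ 9.99999565e-01,  7.52514319e-04, -5.50252257e-04,
        -1.51481603e-03],
       [ 7.33925638e-04, -2.71556778e-01,  9.62422141e-01,
        -1.38245899e-01],
       [ 0.00000000e+00,  0.00000000e+00,  0.00000000e+00,
         1.00000000e+00]])}
```

View pics/top0.png

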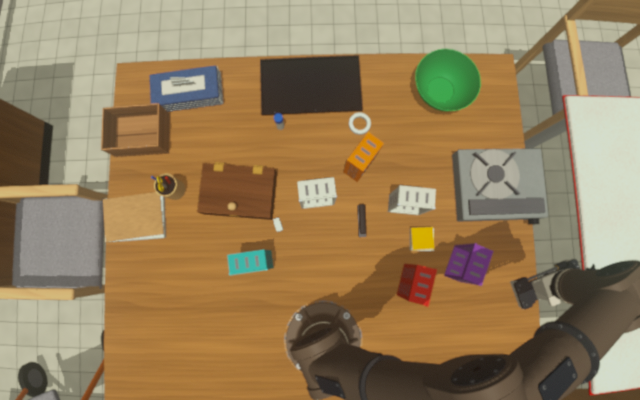

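View pics/side0.png

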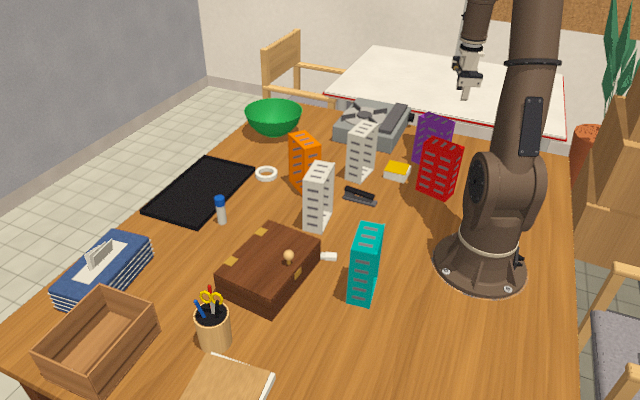

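The top view shows the white baskets at (317,192) and (413,200). The look-alikes are orange (365,152), turquoise (247,262), red (417,284) and purple (468,263). The box is at (238,190) with its knob at (232,207). The stapler is at (362,220), the eraser at (278,225) and the note block at (423,239). I'll go with the two white ones and measure them next.

```bash
python3 - <<'E'
from h import *
P=np.load('top0.npy');i=cv2.imread('pics/top0.png')
def rect(m,name):
    q=P[m][:,:2].astype(np.float32);r=cv2.minAreaRect(q);print(name,len(q),np.round(r[0],4),np.round(r[1],3),round(r[2],1),'z',np.round(np.nanpercentile(P[m][:,2],[5,50,95]),3),'corners',np.round(cv2.boxPoints(r),3).tolist())
def reg(u0,v0,u1,v1,z0,z1):
    m=np.zeros((400,640),bool);m[v0:v1,u0:u1]=1
    return m&(P[...,2]>z0)&(P[...,2]<z1)
rect(reg(290,170,342,215,.17,.19),'L')
rect(reg(385,178,445,222,.17,.19),'R')
rect(reg(190,155,280,225,.066,.09),'lid')
rect(reg(222,198,242,214,.095,.13),'knob')
rect(reg(345,130,390,180,.17,.19),'orange')
rect(reg(225,245,272,280,.17,.19),'turq')
rect(reg(395,262,440,310,.17,.19),'red')
rect(reg(352,200,372,240,.03,.06),'stapler')
rect(reg(408,224,440,254,.02,.05),'note')
rect(reg(270,216,285,234,.006,.03),'eraser')
rect(reg(345,110,375,136,.01,.03),'tape')
rect(reg(268,108,290,130,.05,.12),'glue')
rect(reg(150,165,182,202,.08,.17),'cup')
rect(reg(450,145,550,225,.03,.2),'stove')
print(np.round(P[60:260:1,320,:][::20],3).tolist())
cv2.imwrite('pics/crop0.png',cv2.resize(i[130:270,180:460],None,fx=2.8,fy=2.8,interpolation=2))
E
```

```text
L 741 [0.4748 0.0093] [0.061 0.111] 5.4 z [0.175 0.179 0.183] corners [[0.4390000104904175, 0.06199999898672104], [0.44999998807907104, -0.04899999871850014], [0.5099999904632568, -0.0430000014603138], [0.5, 0.06800000369548798]]
R 734 [ 0.4433 -0.2902] [0.111 0.061] 82.4 z [0.175 0.179 0.183] corners [[0.4059999883174896, -0.3409999907016754], [0.4659999907016754, -0.3490000069141388], [0.48100000619888306, -0.23899999260902405], [0.41999998688697815, -0.23100000619888306]]
lid 3648 [0.4996 0.2735] [0.242 0.173] 83.9 z [0.073 0.077 0.081] corners [[0.4009999930858612, 0.16300000250339508], [0.5720000267028809, 0.14399999380111694], [0.5979999899864197, 0.3840000033378601], [0.4269999861717224, 0.40299999713897705]]
knob 47 [0.4398 0.2779] [0.022 0.021] 30.3 z [0.106 0.114 0.119] corners [[0.42500001192092896, 0.2809999883174896], [0.4350000023841858, 0.2630000114440918], [0.45500001311302185, 0.2750000059604645], [0.4440000057220459, 0.2919999957084656]]
orange 716 [ 0.5882 -0.1424] [0.06  0.113] 52.0 z [0.175 0.179 0.183] corners [[0.5249999761581421, -0.13099999725818634], [0.6140
[... 1918 characters left out ...]
1] 56.6 z [0.088 0.096 0.156] corners [[0.4650000035762787, 0.48899999260902405], [0.5249999761581421, 0.44999998807907104], [0.5659999847412109, 0.5109999775886536], [0.5059999823570251, 0.5509999990463257]]
stove 6311 [ 0.4909 -0.6188] [0.306 0.259] 89.6 z [0.058 0.072 0.087] corners [[0.36000001430511475, -0.7710000276565552], [0.6190000176429749, -0.7730000019073486], [0.621999979019165, -0.46700000762939453], [0.3619999885559082, -0.4650000035762787]]
[[0.979, -0.017, 0.006], [0.902, -0.015, 0.002], [0.824, -0.012, 0.007], [0.751, -0.01, 0.001], [0.68, -0.009, -0.005], [0.606, -0.007, -0.002], [0.501, -0.002, 0.18], [0.465, -0.003, 0.001], [0.397, -0.001, -0.002], [0.328, 0.001, 0.003]]
```

View pics/crop0.png

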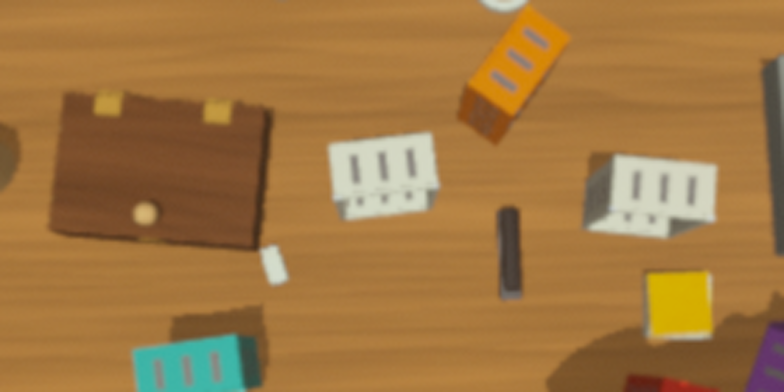

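The crop confirms both white baskets stand with their mouths towards the robot, and neither is a coloured look-alike. Next I go above the front of the right basket. I'll turn the tool so the camera is on the robot side (tool x = -world x).

Emit:
servo_tool(gripper=[1,1,1,1,1,1,1,1], linear=[[0,0,-0.03],[0.039,-0.035,0],[0.039,-0.035,0],[0.039,-0.035,0],[0.039,-0.035,0],[0.039,-0.035,0],[0.039,-0.035,0],[0.039,-0.035,0]], twist=[0,0,0,0,0,0,0,0])

```text
time: 1.1
tcp_pos: [0.3732, -0.2812, 0.2756]
tcp_rot: [[0.956, 0.294, -0.0], [0.294, -0.956, -0.0], [-0.0, -0.0, -1.0]]
contact_force: [0.3, 0.3, -0.3]
grip_width: 0.0164
grasp_force: 0.0
```

Emit:
servo_tool(gripper=[1,1,1,1,1,1,1,1], linear=[[0,0,0],[0,0,0],[0,0,0],[0,0,0],[0,0,0],[0,0,0],[0,0,0],[0,0,0]], twist=[-0.18,-0.18,-0.18,-0.18,-0.18,-0.18,-0.18,-0.18])

```text
time: 2.1
tcp_pos: [0.3725, -0.2827, 0.2754]
tcp_rot: [[-0.173, 0.985, -0.001], [0.985, 0.173, 0.0], [0.0, -0.001, -1.0]]
contact_force: [-0.5, 0.0, 0.3]
grip_width: 0.0003
grasp_force: 0.0
```

Emit:
servo_tool(gripper=[1,1,1,1,1,1,1,1], linear=[[0,0,0],[0,0,0],[0,0,0],[0,0,0],[0,0,0],[0,0,0],[0,0,0],[0,0,0]], twist=[-0.18,-0.18,-0.18,-0.18,-0.18,-0.18,-0.18,0])

```text
time: 3.1
tcp_pos: [0.3725, -0.2828, 0.2755]
tcp_rot: [[-0.99, 0.144, -0.0], [0.144, 0.99, 0.0], [0.0, 0.0, -1.0]]
contact_force: [0.2, -0.3, 0.2]
grip_width: 0.0002
grasp_force: 0.0
```

Emit:
servo_tool(gripper=[1,1,1,1,1,1,1,1], linear=[[0,0,0.035],[0,0,0.035],[0,0,0.026],[0,0,0],[-0.012,0,0],[-0.01,0,0],[-0.01,0,0],[-0.01,0,0]], twist=[0,0,0,0,0,0,0,0])

```text
time: 4.1
tcp_pos: [0.4153, -0.289, 0.1801]
tcp_rot: [[-0.99, 0.143, 0.0], [0.143, 0.99, -0.0], [-0.001, -0.0, -1.0]]
contact_force: [0.5, -0.4, 0.8]
grip_width: 0.0002
grasp_force: 0.1
```

Emit:
servo_tool(gripper=[1,1,1,1,1,1,1,1,1,1], linear=[[-0.007,0,0],[-0.007,0,0],[-0.007,0,0],[-0.007,0,0],[-0.007,0,0],[-0.005,0,0],[-0.005,0,0],[-0.005,0,0],[-0.005,0,0],[0,0,0]], twist=[0,0,0,0,0,0,0,0,0,0])

```text
time: 5.35
tcp_pos: [0.4691, -0.2966, 0.1797]
tcp_rot: [[-0.99, 0.142, 0.0], [0.142, 0.99, 0.0], [-0.0, 0.0, -1.0]]
contact_force: [-0.3, -0.9, -0.4]
grip_width: 0.0004
grasp_force: 0.0
```

```bash
python3 - <<'E'
from h import *
i,d,P,_=cam('side');cv2.imwrite('pics/side1.png',i[90:290,230:500])
E
```

```text
(no output)
```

View pics/side1.png

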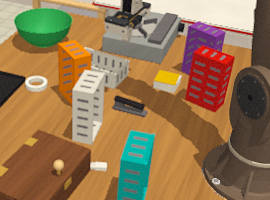

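The right basket at about (108,65) in the crop looks tilted or down, partly hidden by the left one. I'll check its heights from the top camera.

```bash
cat >> h.py <<'E'
def basket(P,x0,x1,y0,y1,z0=.05,z1=.075):
    m=(P[...,0]>x0)&(P[...,0]<x1)&(P[...,1]>y0)&(P[...,1]<y1)&(P[...,2]>z0)&(P[...,2]<z1)
    r=cv2.minAreaRect(P[m][:,:2].astype(np.float32));print('basket',m.sum(),np.round(r[0],4),np.round(r[1],3),round(r[2],1))
E
python3 - <<'E'
from h import *
i,d,P,_=cam('top');cv2.imwrite('pics/top1.png',i)
basket(P,.38,.7,-.4,-.21);basket(P,.38,.7,-.4,-.21,.075,.3)
for x in np.arange(.4,.68,.02):
    m=(abs(P[...,0]-x)<.01)&(P[...,1]>-.38)&(P[...,1]<-.22);print(round(x,2),np.round(np.nanpercentile(P[m][:,2],[5,50,95]),3))
E
```

```text
basket 189 [ 0.5675 -0.3073] [0.113 0.177] 83.0
basket 588 [ 0.4719 -0.2734] [0.134 0.074] 82.1
0.4 [-0.004  0.608  0.64 ]
0.42 [-0.004  0.599  0.625]
0.44 [-0.003  0.466  0.609]
0.46 [-0.003  0.516  0.598]
0.48 [-0.002  0.57   0.586]
0.5 [-0.001  0.552  0.575]
0.52 [-0.002  0.007  0.566]
0.54 [-0.005  0.001  0.027]
0.56 [-0.003  0.002  0.038]
0.58 [-0.003  0.003  0.059]
0.6 [-0.004  0.003  0.059]
0.62 [-0.003  0.003  0.059]
0.64 [-0.003  0.005  0.06 ]
0.66 [-0.003  0.01   0.06 ]
0.68 [-0.006 -0.001  0.004]
```

Right basket is down: rim at 60 mm, 113 x 177 mm, centre (0.5675,-0.307). On to the left one.

Emit:
servo_tool(gripper=[1,1,1,1,1,1,1,1,1,1], linear=[[0,0,-0.05],[0,0,-0.05],[0.017,0.048,0],[0.017,0.048,0],[0.017,0.048,0],[0.017,0.048,0],[0.017,0.048,0],[0.017,0.048,0],[0,0,0],[0,0,0]], twist=[0,0,0,0,0,0,0,0,-0.12,-0.12])

```text
time: 6.7
tcp_pos: [0.4085, 0.0035, 0.2799]
tcp_rot: [[-0.995, -0.103, 0.0], [-0.103, 0.995, -0.001], [-0.0, -0.001, -1.0]]
contact_force: [-0.4, -0.3, -0.5]
grip_width: 0.0005
grasp_force: 0.0
```

Emit:
servo_tool(gripper=[1,1,1,1,1,1,1,1], linear=[[0,0,0.035],[0,0,0.035],[0,0,0.03],[0,0,0],[-0.01,0,0],[-0.01,0,0],[-0.01,0,0],[-0.005,0,0]], twist=[0,0,0,0,0,0,0,0])

```text
time: 7.7
tcp_pos: [0.4447, 0.0065, 0.1801]
tcp_rot: [[-0.995, -0.097, 0.001], [-0.097, 0.995, 0.0], [-0.001, 0.0, -1.0]]
contact_force: [-0.7, -0.5, -0.2]
grip_width: -0.0
grasp_force: 0.1
```

Emit:
servo_tool(gripper=[1,1,1,1,1,1,1,1,1,1], linear=[[-0.007,0,0],[-0.007,0,0],[-0.007,0,0],[-0.007,0,0],[-0.007,0,0],[-0.006,0,0],[-0.006,0,0],[-0.005,0,0],[-0.005,0,0],[0,0,0]], twist=[0,0,0,0,0,0,0,0,0,0])

```text
time: 8.95
tcp_pos: [0.5007, 0.0119, 0.1797]
tcp_rot: [[-0.995, -0.097, 0.0], [-0.097, 0.995, 0.0], [-0.0, 0.0, -1.0]]
contact_force: [-0.4, -0.3, -0.6]
grip_width: 0.0002
grasp_force: 0.0
```

Emit:
servo_tool(gripper=[1,1,1,1,-0.2,-0.2], linear=[[0,0,-0.05],[0,0,-0.05],[0.03,0.04,0],[0.03,0.05,0],[0.02,0.05,0],[0,0.04,0]], twist=[0,0,0,0,0,0])

```text
time: 9.7
tcp_pos: [0.4014, 0.1846, 0.2801]
tcp_rot: [[-0.995, -0.098, 0.001], [-0.098, 0.995, -0.001], [-0.001, -0.001, -1.0]]
contact_force: [1.2, -0.5, 0.5]
grip_width: 0.0158
grasp_force: 0.0
```

```bash
python3 - <<'E'
from h import *
i,d,P,_=cam('top');cv2.imwrite('pics/top2.png',i)
basket(P,.38,.7,-.4,-.21);basket(P,.4,.75,-.07,.12);basket(P,.4,.75,-.07,.12,.08,.2)
i,d,P,_=cam('wrist');cv2.imwrite('pics/w2.png',i)
m=(P[...,2]>.099)&(P[...,2]<.125)&(P[...,0]<.5)&(P[...,0]>.39)&(P[...,1]>.22)&(P[...,1]<.33);q=P[m];print(m.sum(),q.mean(0),q.max(0),q.min(0)); print(np.argwhere(m).mean(0))
E
```

```text
basket 396 [ 0.5647 -0.3061] [0.113 0.183] 82.7
basket 381 [0.6225 0.0269] [0.25  0.133] 13.0
basket 5 [0.7344 0.119 ] [0.012 0.002] 18.1
408 [0.43693251 0.27824775 0.11341898] [0.45088756 0.29206382 0.11961322] [0.42748853 0.26748526 0.10199681]
[226.56127451 394.93872549]
```

View pics/w2.png

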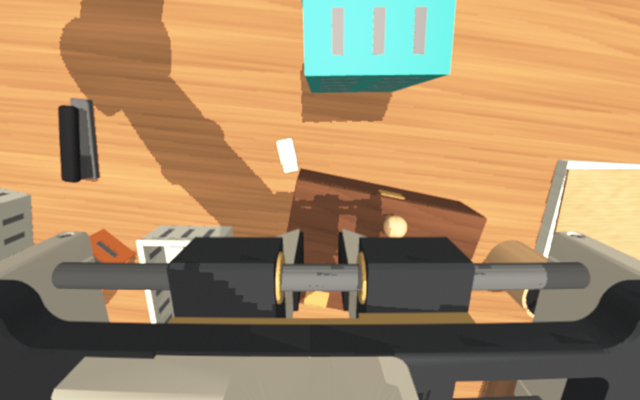

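The left basket is also down. The wrist view shows the knob at (395,227), with its centre at (0.439,0.279) and its top at z=0.1196, so the centre height of about 0.106 matches what it must be. Next: grip the knob.

Emit:
servo_tool(gripper=[0,0,0,0,0,0,0,0,0,0], linear=[[0,0,0],[0,0,0],[-0.013,0.049,0],[-0.014,0.049,0],[0,0,0.05],[0,0,0.05],[0,0,0.03],[0,0,0.02],[0,0,0.016],[0,0,0]], twist=[0.105,0.105,0,0,0,0,0,0,0,0])

```text
time: 11.05
tcp_pos: [0.4409, 0.2768, 0.1129]
tcp_rot: [[-0.994, 0.113, -0.001], [0.113, 0.994, -0.001], [0.001, -0.001, -1.0]]
contact_force: [-0.2, -0.5, 0.6]
grip_width: 0.0458
grasp_force: 0.0
```

Emit:
servo_tool(gripper=[1,1,1,1,1,1], linear=[[0,0,0],[0,0,0],[0,0,0],[0,0,0],[0,0,0],[0,0,0]], twist=[0,0,0,0,0,0])

```text
time: 11.8
tcp_pos: [0.4417, 0.2785, 0.1144]
tcp_rot: [[-0.994, 0.112, 0.001], [0.112, 0.994, 0.001], [-0.001, 0.002, -1.0]]
contact_force: [0.2, 3.3, 6.7]
grip_width: 0.0244
grasp_force: 30.0
```

Emit:
servo_tool(gripper=[1,1,1,1,1,1,1,1,1,1], linear=[[-0.0034,0,-0.0115],[-0.0044,0,-0.011],[-0.0053,0,-0.0107],[-0.0061,0,-0.0102],[-0.007,0,-0.0097],[-0.0077,0,-0.0091],[-0.0085,0,-0.0084],[-0.0091,0,-0.0077],[-0.0097,0,-0.0069],[-0.0102,0,-0.0061]], twist=[0,0,0,0,0,0,0,0,0,0])

```text
time: 13.05
tcp_pos: [0.5115, 0.2712, 0.2052]
tcp_rot: [[-0.994, 0.111, -0.001], [0.111, 0.994, 0.002], [0.001, 0.002, -1.0]]
contact_force: [1.3, 8.1, -2.7]
grip_width: 0.0242
grasp_force: 30.0
```

Emit:
servo_tool(gripper=[1,1,1,1,1,1,1,1,1,1], linear=[[-0.0107,0,-0.0052],[-0.0112,0,-0.0043],[-0.0115,0,-0.0034],[-0.0116,0,-0.0024],[-0.0118,0,-0.0015],[-0.0119,0,-0.0005],[-0.0119,0,0.0005],[-0.0119,0,0.0015],[-0.0162,0,0.0037],[-0.009,0,0.003]], twist=[0,0,0,0,0,0,0,0,0,0])

```text
time: 14.3
tcp_pos: [0.63, 0.2587, 0.2148]
tcp_rot: [[-0.994, 0.112, 0.002], [0.112, 0.994, 0.004], [-0.002, 0.004, -1.0]]
contact_force: [1.9, 6.7, 5.9]
grip_width: 0.0246
grasp_force: 30.0
```

Emit:
servo_tool(gripper=[1,1], linear=[[-0.002,0,0.001],[0,0,0]], twist=[0,0])

```text
time: 14.55
tcp_pos: [0.6318, 0.2585, 0.2141]
tcp_rot: [[-0.994, 0.112, 0.003], [0.112, 0.994, 0.004], [-0.002, 0.005, -1.0]]
contact_force: [2.5, 7.5, 7.2]
grip_width: 0.0242
grasp_force: 30.0
```

```bash
python3 - <<'E'
from h import *
s=state();print(s['grip_width'],s['grasp_force'])
i,d,P,_=cam('side');cv2.imwrite('pics/side3.png',i[120:330,150:400])
E
```

```text
0.024239607091650857 30.001181066036224
```

View pics/side3.png

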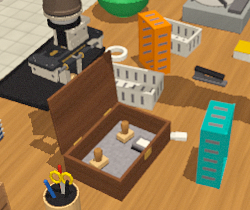

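Lid is open. The side crop shows two stamps (about (125,125) and (100,155)) and one ink pad (about (142,145)). I release the knob, let the lid fall back to its stop, and look from above.

Emit:
servo_tool(gripper=[0.3,0.3,0.3,0.3,0.3,0.3,0,0,0,0], linear=[[0,0,0],[0,0,0],[0,0,-0.03],[0,0,-0.05],[0,0,-0.04],[0.05,0,0],[0.05,0,0],[0.05,0,0],[0.03,0,0],[0,0,0]], twist=[0,0,0,0,0,0,0,0,0,0])

```text
time: 15.85
tcp_pos: [0.4499, 0.276, 0.3327]
tcp_rot: [[-0.994, 0.11, -0.0], [0.11, 0.994, -0.002], [-0.0, -0.002, -1.0]]
contact_force: [0.2, -0.0, -0.2]
grip_width: 0.046
grasp_force: 0.0
```

```bash
python3 - <<'E'
from h import *
i,d,P,C=cam('wrist');cv2.imwrite('pics/w4.png',i);np.save('w4.npy',P)
i,d,P,C=cam('top');cv2.imwrite('pics/t4.png',cv2.resize(i[130:250,180:460],None,fx=2.8,fy=2.8,interpolation=2));np.save('t4.npy',P)
basket(P,.45,.7,-.4,-.23);basket(P,.48,.71,-.05,.11);
# lid plane
m=(P[...,2]>.1)&(P[...,2]<.26)&(P[...,0]>.55)&(P[...,0]<.65)&(P[...,1]>.13)&(P[...,1]<.4);q=P[m];print('lid',m.sum(),np.nanpercentile(q,[2,50,98],axis=0).round(3).tolist())
E
```

```text
basket 390 [ 0.6026 -0.3043] [0.113 0.184] 82.5
basket 378 [0.5963 0.0206] [0.185 0.113] 5.3
lid 1555 [[0.577, 0.147, 0.104], [0.598, 0.256, 0.184], [0.635, 0.368, 0.232]]
```

View pics/w4.png

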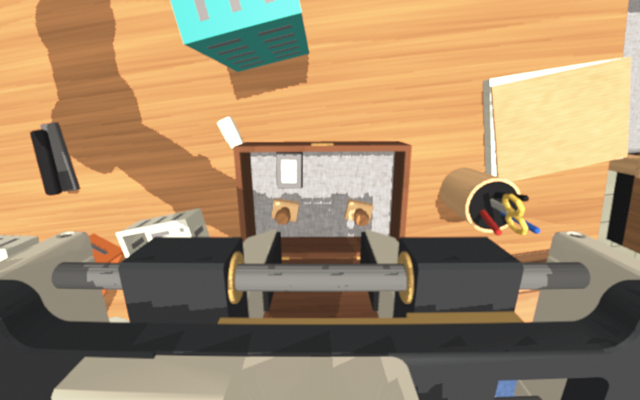

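View pics/t4.png

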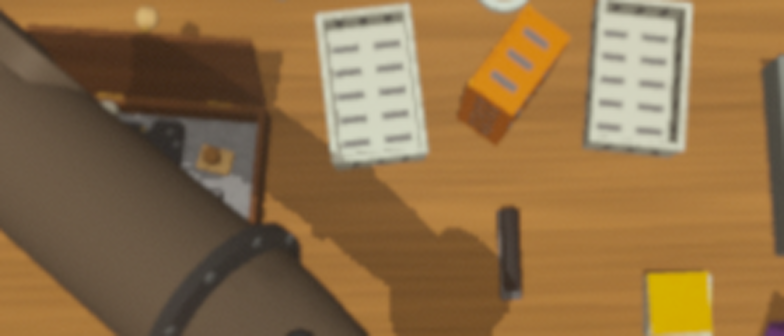

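The wrist view shows stamps at (284,213) and (359,213) and one ink pad at (289,170), with no others visible. Basket R has been knocked to (0.603,-0.304). Now I measure the three objects.

```bash
python3 - <<'E'
from h import *
P=np.load('w4.npy')
def reg(n,u0,v0,u1,v1,z0,z1):
    Q=P[v0:v1,u0:u1].reshape(-1,3);q=Q[(Q[:,2]>z0)&(Q[:,2]<z1)];r=cv2.minAreaRect(q[:,:2].astype(np.float32));print(n,len(q),np.round(r[0],4),np.round(r[1],3),round(r[2],1),'top',np.percentile(q[:,2],98).round(3))
reg('padtop',270,145,310,195,.022,.04)
for n,u in(('s1',284),('s2',359)):
    reg(n+' handle',u-18,192,u+18,238,.045,.075); reg(n+' top',u-18,192,u+18,238,.060,.075);reg(n+' block',u-22,192,u+22,238,.022,.034)
# rest of the interior: any other point above floor
R=np.array([[.994,-.11],[.11,.994]]).T  # own axes
h=np.array([.578,.2635]);o=h-.125*np.array([.994,-.11])
q=P.reshape(-1,3);l=(q[:,:2]-o)@np.array([[.994,.11],[-.11,.994]])
m=(q[:,2]<.075)&(abs(l[:,1])<.108)&(l[:,0]>-.028)&(l[:,0]<.115)
g,_,_=np.histogram2d(l[m][:,0],l[m][:,1],bins=[15,22],range=[[-.03,.12],[-.11,.11]],weights=q[m][:,2]);c,_,_=np.histogram2d(l[m][:,0],l[m][:,1],bins=[15,22],range=[[-.03,.12],[-.11,.11]])
print(np.nan_to_num(g/c*1000,nan=-1).astype(int))
E
```

```text
padtop 905 [0.4514 0.2285] [0.038 0.055] 83.7 top 0.029
s1 handle 202 [0.5139 0.214 ] [0.022 0.02 ] 41.5 top 0.066
s1 top 132 [0.5139 0.2135] [0.017 0.019] 13.4 top 0.066
s1 block 317 [0.5145 0.2134] [0.04 0.03] 73.6 top 0.029
s2 handle 199 [0.5284 0.3285] [0.02 0.02] 78.4 top 0.066
s2 top 137 [0.5295 0.3288] [0.019 0.018] 83.6 top 0.066
s2 block 319 [0.5292 0.3292] [0.04 0.03] 73.2 top 0.031
[[ 7  7  8  7 22 24 24 22 11  7  7  7  7  8  8  7  7  8  8  7  7  7]
 [ 7  7  7  7 26 27 27 27 11  7  8  7  7  7  8  7  7  7  7  7  8  7]
 [ 8  7  7  7 26 27 27 27 11  8  7  7  7  7  7  8  7  7  8  8  8  7]
 [ 7  7  7  7 27 27 27 27  9  7  7  8  8  8  8  7  7  7  7  7  7  7]
 [ 7  8  7  7 27 27 27 27  9  8  7  7  7  7  8  7  8  7  7  7  8  7]
 [ 7  7  7  7 27 27 27 27  9  7  7  8  7  7  8  7  7  8  7  7  7  7]
 [ 7  7  7  7 11 12 13 10  8  7  7  7  7  8  8  8  7  7  8  7  8  7]
 [ 7  7  8  8  7  7  7  8  8  7  7  7  7  7  8  7  7  8  7  8  7  8]
 [ 7  7  7 18 27 33 18 12  7  8  7  7  7  7  7 19 26 22 14  9  8  7]
 [ 7  8  7 23 50 57 40 15  7  7  8  7  7  7  8 27 50 51 27 12  8  8]
 [ 7  8  7 26 62 63 31 12  7  7  7  8  7  7 12 29 57 63 27  7  8  7]
 [ 7  7  7  7 -1 -1 27  9  7  7  8  8  7  7  7 18 28 -1 27  7  7  7]
 [ 7  8  7  8  7  8  8  7  7  8  7  7  7  7  7  8  8  8  8  8  8  8]
 [ 7  7  7  7  7  8  7  7  7  7  7  8  8  7  7  8  7  7  7  8  8  7]
 [ 7  8 -1 -1  7  8  7  8  7  7  8  7  7  7  7  7  8  7 -1 -1  7  8]]<stdin>:14: RuntimeWarning: invalid value encountered in divide
```

The interior is fully seen: two stamps and one pad. Stamps will go in the left basket and the pad in the right. First stamp (0.514,0.2135).

Emit:
servo_tool(gripper=[0.15,0.15,0.15,0.15,0.15,0.15,0.15,0.15,0.15,0.15], linear=[[-0.035,-0.0275,0],[-0.0355,-0.0275,0],[0,0,0.05],[0,0,0.05],[0,0,0.05],[0,0,0.05],[0,0,0.04],[0,0,0.025],[0,0,0.0157],[0,0,0]], twist=[0,0,0,0,0,0,0,0,0,0])

```text
time: 17.2
tcp_pos: [0.5161, 0.2131, 0.0508]
tcp_rot: [[-0.994, 0.113, -0.002], [0.113, 0.994, -0.001], [0.002, -0.001, -1.0]]
contact_force: [-0.6, -0.3, 0.5]
grip_width: 0.0387
grasp_force: 0.0
```

Emit:
servo_tool(gripper=[1,1,1,1,1,1,1,1,1,1], linear=[[0,0,0],[0,0,0],[0,0,0],[0,0,0],[0,0,-0.02],[0,0,-0.04],[0,0,-0.05],[0,0,-0.05],[0,0,-0.03],[0,0,0]], twist=[0,0,0,0,0,0,0,0,0,0])

```text
time: 18.45
tcp_pos: [0.5168, 0.2148, 0.2455]
tcp_rot: [[-0.994, 0.112, 0.005], [0.112, 0.994, 0.002], [-0.004, 0.003, -1.0]]
contact_force: [-0.1, 0.2, -1.1]
grip_width: 0.0211
grasp_force: 30.0
```

Emit:
servo_tool(gripper=[1,1,1,1,1,1,1,1,1,1], linear=[[-0.0042,-0.038,0],[-0.0042,-0.038,0],[-0.0042,-0.038,0],[-0.0042,-0.038,0],[-0.0042,-0.037,0],[-0.0296,0.0033,0],[-0.0296,0.0033,0],[-0.0296,0.0033,0],[-0.0296,0.0033,0],[0,0,0]], twist=[0,0,0,0,0,0,0,0,0,0])

```text
time: 19.7
tcp_pos: [0.6355, 0.0233, 0.2406]
tcp_rot: [[-0.994, 0.113, -0.002], [0.113, 0.994, 0.001], [0.002, 0.001, -1.0]]
contact_force: [-0.0, 0.5, 0.1]
grip_width: 0.0213
grasp_force: 30.0
```

Emit:
servo_tool(gripper=[1,1,1,1,1,1,1,1,1,1], linear=[[0,0,0],[0,0,0],[0,0,0],[0,0,0],[0,0,0],[0,0,0],[0,0,0],[0,0,0],[0,0,0],[0,0,0]], twist=[0.171,0.171,0.171,0.171,0.171,0.171,0.171,0.171,0,0])

```text
time: 20.95
tcp_pos: [0.6342, 0.0235, 0.2418]
tcp_rot: [[-0.094, 0.996, -0.001], [0.996, 0.094, -0.0], [0.0, -0.001, -1.0]]
contact_force: [-0.3, -0.6, -0.5]
grip_width: 0.0213
grasp_force: 30.0
```

```bash
python3 - <<'E'
from h import *
s=state();print(s['tcp_pos'],np.round(s['tcp_rot'],3).tolist())
for n in('top','side'):
    i,d,P,C=cam(n);cv2.imwrite(f'pics/{n}5.png',i)
    basket(P,.45,.72,-.06,.12,.05,.068)
E
```

```text
[0.6341523  0.02347226 0.24176503] [[-0.094, 0.996, -0.001], [0.996, 0.094, -0.0], [0.0, -0.001, -1.0]]
basket 152 [0.5883 0.0669] [0.189 0.049] 16.5
basket 411 [0.5939 0.0192] [0.18  0.122] 4.8
```

View pics/side5.png

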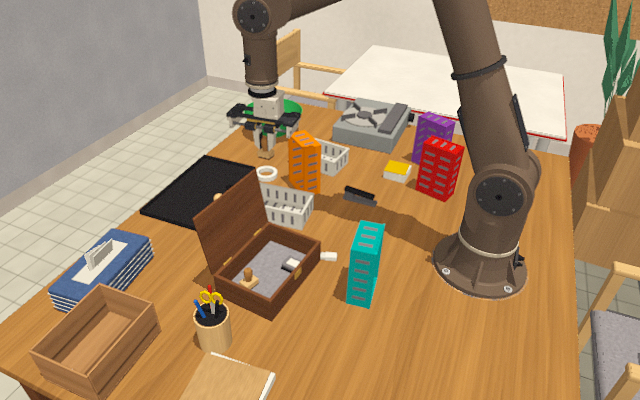

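The side view shows stamp 1 held at (264,150) over the left basket at (285,203), which hasn't moved. Lowering it in.

Emit:
servo_tool(gripper=[1,1,1,1,1,1,0.3,0.3,0.3,0.3], linear=[[0,-0.005,0.05],[0,0,0.05],[0,0,0.05],[0,0,0.03],[0,0,0.011],[0,0,0],[0,0,0],[0,0,0],[0,0,0],[0,0,0]], twist=[0,0,0,0,0,0,0,0,0,0])

```text
time: 22.3
tcp_pos: [0.6299, 0.0229, 0.0512]
tcp_rot: [[-0.09, 0.996, 0.0], [0.996, 0.09, -0.0], [-0.0, 0.0, -1.0]]
contact_force: [-0.3, 0.3, 0.0]
grip_width: 0.0327
grasp_force: 0.0
```

Emit:
servo_tool(gripper=[0.15,0.15,0.15,0.15,0.15,0.15,0.15,0.15,0.15,0.15], linear=[[0,0,-0.04],[0,0,-0.06],[0,0,-0.06],[0,0,-0.06],[0,-0.04,0],[0,-0.04,0],[0,-0.03,0],[0,0,0],[0,0,0],[0,0,0]], twist=[0,0,0,0,0,0,-0.171,-0.171,-0.171,-0.171])

```text
time: 23.55
tcp_pos: [0.5201, 0.013, 0.2711]
tcp_rot: [[-0.703, 0.711, 0.0], [0.711, 0.703, -0.0], [-0.0, 0.0, -1.0]]
contact_force: [0.7, 0.2, -0.4]
grip_width: 0.0389
grasp_force: 0.0
```

Emit:
servo_tool(gripper=[0.15,0.15,0.15,0.15,0.15,0.15,0.15,0.15,0.15], linear=[[0,0,0],[0,0,0],[0,0,0],[0,0,0],[0,0.05,0],[0,0.05,0],[0,0.05,0],[0,0.05,0],[0,0,0]], twist=[-0.171,-0.171,-0.171,-0.171,0,0,0,0,0])

```text
time: 24.68
tcp_pos: [0.5416, 0.2168, 0.271]
tcp_rot: [[-0.994, 0.106, -0.0], [0.106, 0.994, 0.003], [0.001, 0.003, -1.0]]
contact_force: [-0.5, -1.1, -0.2]
grip_width: 0.0388
grasp_force: 0.0
```

```bash
python3 - <<'E'
from h import *
s=state();p=s['tcp_pos'];R=np.array(s['tcp_rot']);print(p,R.round(3).tolist())
i,d,P,C=cam('wrist');cv2.imwrite('pics/w6.png',i)
o=np.array([.454,.277]);q=P.reshape(-1,3)
def f(n,cx,cy,z0,z1,rad=.03):
    m=(abs(q[:,0]-cx)<rad)&(abs(q[:,1]-cy)<rad)&(q[:,2]>z0)&(q[:,2]<z1);a=q[m]
    if len(a)<20: print(n,len(a));return
    r=cv2.minAreaRect(a[:,:2].astype(np.float32));t=np.array([*r[0],0]);print(n,len(a),np.round(r[0],4),np.round(r[1],3),'tool delta',((t-p)@R).round(4)[:2])
f('s2',.529,.329,.055,.075);f('pad',.4514,.2285,.022,.04,.04)
i,d,P,C=cam('top');q=P.reshape(-1,3);f('s1placed',.63,.023,.03,.075);basket(P,.48,.71,-.05,.11);basket(P,.45,.75,-.4,-.23)
E
```

```text
[0.54160797 0.21678777 0.27104939] [[-0.994, 0.106, -0.0], [0.106, 0.994, 0.003], [0.001, 0.003, -1.0]]
s2 280 [0.5295 0.3283] [0.02  0.022] tool delta [0.0237 0.1089]
pad 1553 [0.4477 0.2252] [0.079 0.062] tool delta [ 0.0941 -0.0023]
s1placed 39 [0.6255 0.0267] [0.02  0.021] tool delta [-0.1038 -0.1808]
basket 345 [0.5966 0.0206] [0.186 0.113] 5.1
basket 392 [ 0.6019 -0.3042] [0.114 0.183] 83.1
```

Emit:
servo_tool(gripper=[0.15,0.15,0.15,0.15,0.15,0.15,0.15,0.15,0.15,0.15], linear=[[0.008,0.0365,0],[0.008,0.0365,0],[0.0077,0.036,0],[0,0,0.05],[0,0,0.05],[0,0,0.05],[0,0,0.04],[0,0,0.02],[0,0,0.01],[0,0,0]], twist=[0,0,0,0,0,0,0,0,0,0])

```text
time: 26.02
tcp_pos: [0.532, 0.3226, 0.0515]
tcp_rot: [[-0.994, 0.113, 0.001], [0.113, 0.994, 0.0], [-0.001, 0.0, -1.0]]
contact_force: [0.1, 0.6, 0.0]
grip_width: 0.0389
grasp_force: 0.0
```

Emit:
servo_tool(gripper=[1,1,1,1,1,1,1,1,1,1], linear=[[0,0,0],[0,0,0],[0,0,0],[0,0,0],[0,0,-0.02],[0,0,-0.04],[0,0,-0.05],[0,0,-0.05],[0,0,-0.04],[0,0,0]], twist=[0,0,0,0,0,0,0,0,0,0])

```text
time: 27.28
tcp_pos: [0.5323, 0.3241, 0.2556]
tcp_rot: [[-0.994, 0.112, 0.005], [0.112, 0.994, 0.004], [-0.005, 0.004, -1.0]]
contact_force: [-0.3, 0.3, -0.8]
grip_width: 0.0215
grasp_force: 30.0
```

Emit:
servo_tool(gripper=[1,1,1,1,1,1,1,1,1], linear=[[-0.0047,-0.0442,0],[-0.0047,-0.0442,0],[-0.0047,-0.0442,0],[-0.0047,-0.0442,0],[-0.0047,-0.0442,0],[-0.0047,-0.0442,0],[-0.0047,-0.0442,0],[-0.031,0.0033,0],[0,0,0]], twist=[0,0,0,0,0,0,0,0,0])

```text
time: 28.4
tcp_pos: [0.5612, 0.0105, 0.2503]
tcp_rot: [[-0.993, 0.114, -0.001], [0.114, 0.993, 0.001], [0.001, 0.0, -1.0]]
contact_force: [0.6, 0.7, -1.2]
grip_width: 0.0214
grasp_force: 30.0
```

Emit:
servo_tool(gripper=[1,1,1,1,1,1,1,1,1,1], linear=[[0,0,0],[0,0,0],[0,0,0],[0,0,0],[0,0,0],[0,0,0],[0,0,0],[0,0,0],[0,0,0],[0,0,0]], twist=[0.171,0.171,0.171,0.171,0.171,0.171,0.171,0.171,0,0])

```text
time: 29.65
tcp_pos: [0.5599, 0.0118, 0.2508]
tcp_rot: [[-0.094, 0.996, -0.001], [0.996, 0.094, -0.0], [0.0, -0.001, -1.0]]
contact_force: [0.5, 0.3, -0.6]
grip_width: 0.0213
grasp_force: 30.0
```

```bash
python3 - <<'E'
from h import *
i,d,P,C=cam('side')
basket(P,.45,.72,-.06,.12,.05,.066)
q=P.reshape(-1,3);p=np.array(state()['tcp_pos']);m=(np.linalg.norm(q[:,:2]-p[:2],axis=1)<.04)&(q[:,2]>.12)&(q[:,2]<p[2]);print(q[m].min(0))
E
```

```text
basket 453 [0.5942 0.0182] [0.18 0.12] 4.2
[0.5307666  0.0021858  0.20358298]
```

Emit:
servo_tool(gripper=[1,1,1,1,1,1,0.35,0.35,0.35,0.35], linear=[[0.006,-0.002,0.05],[0,0,0.05],[0,0,0.05],[0,0,0.035],[0,0,0.013],[0,0,0],[0,0,0],[0,0,0],[0,0,0],[0,0,0]], twist=[0,0,0,0,0,0,0,0,0,0])

```text
time: 30.95
tcp_pos: [0.5583, 0.0172, 0.0534]
tcp_rot: [[-0.09, 0.996, 0.001], [0.996, 0.09, -0.0], [-0.0, 0.001, -1.0]]
contact_force: [0.9, 0.7, -0.0]
grip_width: 0.0295
grasp_force: 0.2
```

Emit:
servo_tool(gripper=[0.35,0.35,-0.3,-0.3,-0.3,-0.3,-0.3,-0.3,-0.3,-0.3], linear=[[0,0,-0.04],[0,0,-0.05],[0,0,-0.055],[0,0,-0.055],[0,-0.04,0],[0,-0.04,0],[0,-0.03,0],[0,0,0],[0,0,0],[0,0,0]], twist=[0,0,0,0,0,0,-0.171,-0.171,-0.171,-0.171])

```text
time: 32.2
tcp_pos: [0.4481, 0.0073, 0.2531]
tcp_rot: [[-0.703, 0.711, 0.0], [0.711, 0.703, -0.0], [-0.0, -0.0, -1.0]]
contact_force: [0.2, -0.2, -0.2]
grip_width: 0.0598
grasp_force: 0.0
```

Emit:
servo_tool(gripper=[-0.3,-0.3,-0.3,-0.3,-0.3,-0.3,-0.3,-0.3,-0.3], linear=[[0,0,0],[0,0,0],[0,0,0],[0,0,0],[0,0.05,0],[0,0.05,0],[0,0.05,0],[0,0.05,0],[0,0,0]], twist=[-0.171,-0.171,-0.171,-0.171,0,0,0,0,0])

```text
time: 33.33
tcp_pos: [0.4701, 0.2105, 0.2531]
tcp_rot: [[-0.994, 0.106, -0.0], [0.106, 0.994, 0.002], [0.001, 0.002, -1.0]]
contact_force: [-0.8, -0.6, -0.2]
grip_width: 0.0595
grasp_force: 0.0
```

```bash
python3 - <<'E'
from h import *
s=state();p=s['tcp_pos'];R=np.array(s['tcp_rot']);print(p,R.round(3).tolist())
i,d,P,C=cam('wrist');cv2.imwrite('pics/w7.png',i)
q=P.reshape(-1,3)
def f(n,cx,cy,z0,z1,rad=.03):
    m=(abs(q[:,0]-cx)<rad)&(abs(q[:,1]-cy)<rad)&(q[:,2]>z0)&(q[:,2]<z1);a=q[m]
    if len(a)<20: print(n,len(a));return
    r=cv2.minAreaRect(a[:,:2].astype(np.float32));t=np.array([*r[0],0]);print(n,len(a),np.round(r[0],4),np.round(r[1],3),round(r[2],1),'tool delta',((t-p)@R).round(4)[:2])
f('pad',.4514,.2285,.022,.032,.034)
i,d,P,C=cam('top');q=P.reshape(-1,3);f('s1',.63,.023,.05,.075);f('s2',.56,.018,.05,.075);basket(P,.48,.71,-.05,.11);basket(P,.45,.75,-.4,-.23)
E
```

```text
[0.47007413 0.21045619 0.25308385] [[-0.994, 0.106, -0.0], [0.106, 0.994, 0.002], [0.001, 0.002, -1.0]]
pad 1348 [0.4512 0.2284] [0.038 0.056] 83.8 tool delta [0.0206 0.0152]
s1 35 [0.6265 0.0268] [0.02  0.017] 87.6 tool delta [-0.1752 -0.1666]
s2 35 [0.5602 0.0217] [0.02  0.018] 82.8 tool delta [-0.1098 -0.1787]
basket 447 [0.596  0.0205] [0.186 0.113] 5.2
basket 389 [ 0.6026 -0.3046] [0.113 0.184] 82.4
```

Both stamps stand in the left basket. Now the pad.

Emit:
servo_tool(gripper=[-0.3,-0.3,-0.3,-0.3,-0.3,-0.3,-0.3,-0.3,-0.3], linear=[[0.0206,0.017,0],[0,0,0.05],[0,0,0.05],[0,0,0.05],[0,0,0.035],[0,0,0.02],[0,0,0.01],[0,0,0.006],[0,0,0]], twist=[0,0,0,0,0,0,0,0,0])

```text
time: 34.55
tcp_pos: [0.4527, 0.2249, 0.0322]
tcp_rot: [[-0.994, 0.113, 0.001], [0.113, 0.994, -0.0], [-0.001, -0.0, -1.0]]
contact_force: [0.2, 0.5, 0.0]
grip_width: 0.0596
grasp_force: 0.0
```

Emit:
servo_tool(gripper=[1,1,1,1,1,1,1,1,1,1], linear=[[0,0,0],[0,0,0],[0,0,0],[0,0,0],[0,0,-0.02],[0,0,-0.04],[0,0,-0.05],[0,0,-0.06],[0,0,-0.06],[0,0,0]], twist=[0,0,0,0,0,0,0,0,0,0])

```text
time: 35.8
tcp_pos: [0.4541, 0.2269, 0.2664]
tcp_rot: [[-0.994, 0.113, 0.007], [0.113, 0.994, 0.003], [-0.007, 0.004, -1.0]]
contact_force: [0.4, -1.7, -1.7]
grip_width: 0.0387
grasp_force: 30.0
```

Emit:
servo_tool(gripper=[1,1,1,1,1,1,1,1,1,1], linear=[[-0.0173,-0.0426,0],[-0.0173,-0.0426,0],[-0.0173,-0.0426,0],[-0.0173,-0.0426,0],[-0.0173,-0.0426,0],[-0.0173,-0.0426,0],[-0.0173,-0.0426,0],[-0.0173,-0.0426,0],[-0.0173,-0.0426,0],[-0.0173,-0.0426,0]], twist=[0,0,0,0,0,0,0,0,0,0])

```text
time: 37.05
tcp_pos: [0.5759, -0.2189, 0.2604]
tcp_rot: [[-0.994, 0.113, -0.002], [0.113, 0.994, 0.0], [0.002, 0.0, -1.0]]
contact_force: [0.1, 0.3, -0.6]
grip_width: 0.0391
grasp_force: 30.0
```

Emit:
servo_tool(gripper=[1,1,1,1,1,1,1,1,1,1], linear=[[-0.0173,-0.0426,0],[-0.0173,-0.0426,0],[0,0,0],[0,0,0],[0,0,0],[0,0,0],[0,0,0],[0,0,0],[0,0,0],[0,0,0]], twist=[0,0,0.177,0.177,0.177,0.177,0.177,0.177,0.177,0.177])

```text
time: 38.3
tcp_pos: [0.6004, -0.3058, 0.2601]
tcp_rot: [[-0.036, 0.999, -0.003], [0.999, 0.036, 0.001], [0.001, -0.003, -1.0]]
contact_force: [-0.1, 0.6, -0.4]
grip_width: 0.0395
grasp_force: 30.0
```

Emit:
servo_tool(gripper=[1,1,1], linear=[[0,0,0],[0,0,0],[0,0,0]], twist=[0.177,0,0])

```text
time: 38.67
tcp_pos: [0.6008, -0.3059, 0.2611]
tcp_rot: [[0.131, 0.991, -0.001], [0.991, -0.131, 0.0], [0.0, -0.001, -1.0]]
contact_force: [0.7, -0.0, -0.7]
grip_width: 0.0389
grasp_force: 30.0
```

```bash
python3 - <<'E'
from h import *
s=state();p=np.array(s['tcp_pos']);R=np.array(s['tcp_rot']);t=np.array([.6026,-.3046,p[2]]);print(((t-p)@R).round(4))
i,d,P,C=cam('side');cv2.imwrite('pics/s8.png',i[60:260,200:460])
basket(P,.48,.72,-.38,-.22,.05,.066)
q=P.reshape(-1,3);m=(np.linalg.norm(q[:,:2]-p[:2],axis=1)<.05)&(q[:,2]>.15)&(q[:,2]<p[2]);print(q[m].min(0))
E
```

```text
[ 0.0015  0.0016 -0.    ]
basket 181 [ 0.584  -0.3017] [0.121 0.15 ] 82.7
[ 0.56228984 -0.33394427  0.23405922]
```

View pics/s8.png

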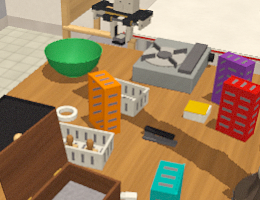

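Pad 1 is held over the right basket, and the box is empty of it. Lowering it in.

Emit:
servo_tool(gripper=[1,1,1,1,1,1,1,-0.15,-0.15,-0.15], linear=[[0.0015,0.0015,0.05],[0,0,0.055],[0,0,0.055],[0,0,0.04],[0,0,0.02],[0,0,0.009],[0,0,0],[0,0,0],[0,0,0],[0,0,0]], twist=[0,0,0,0,0,0,0,0,0,0])

```text
time: 39.98
tcp_pos: [0.6032, -0.3049, 0.0337]
tcp_rot: [[0.135, 0.991, 0.001], [0.991, -0.135, -0.0], [-0.0, 0.001, -1.0]]
contact_force: [-0.3, 0.0, 0.1]
grip_width: 0.0525
grasp_force: 0.0
```

Emit:
servo_tool(gripper=[-0.15,-0.15,-0.15,-0.15,-0.15,0,0,0,0,0], linear=[[0,0,-0.04],[0,0,-0.06],[0,0,-0.06],[0,0,-0.06],[0,0,-0.06],[0,0,-0.05],[0,0,0],[0,0,0],[0,0,0],[0,0,0]], twist=[0,0,0,0,0,0,-0.177,-0.177,-0.177,-0.177])

```text
time: 41.22
tcp_pos: [0.6026, -0.3047, 0.3632]
tcp_rot: [[-0.547, 0.837, 0.0], [0.837, 0.547, -0.0], [-0.0, 0.0, -1.0]]
contact_force: [-0.3, -0.3, -0.6]
grip_width: 0.0458
grasp_force: 0.0
```

Emit:
servo_tool(gripper=[0,0,0,0,0,0,0,0,0,0], linear=[[0,0,0],[0,0,0],[0,0,0],[0,0,0],[0,0,0],[0.01,0.05,0],[0.01,0.05,0],[0.01,0.05,0],[0.01,0.05,0],[0.01,0.05,0]], twist=[-0.177,-0.177,-0.177,-0.177,-0.177,0,0,0,0,0])

```text
time: 42.48
tcp_pos: [0.5808, -0.0492, 0.3633]
tcp_rot: [[-0.994, 0.113, 0.001], [0.113, 0.994, -0.0], [-0.001, -0.0, -1.0]]
contact_force: [0.7, -0.7, 0.1]
grip_width: 0.0459
grasp_force: 0.0
```

Emit:
servo_tool(gripper=[0,0,0,0,0,0,0], linear=[[0.015,0.05,0],[0.02,0.05,0],[0.01,0.05,0],[0.01,0.05,0],[0.01,0.05,0],[0,0.03,0],[0,0,0]], twist=[0,0,0,0,0,0,0])

```text
time: 43.35
tcp_pos: [0.5473, 0.2376, 0.363]
tcp_rot: [[-0.994, 0.108, -0.0], [0.108, 0.994, 0.001], [0.0, 0.001, -1.0]]
contact_force: [0.1, -0.7, 0.2]
grip_width: 0.046
grasp_force: 0.0
```

```bash
python3 - <<'E'
from h import *
s=state();p=s['tcp_pos'];R=np.array(s['tcp_rot']);print(p)
i,d,P,C=cam('top');basket(P,.48,.71,-.05,.11);basket(P,.45,.75,-.4,-.23);cv2.imwrite('pics/t9.png',cv2.resize(i[130:250,180:460],None,fx=2.8,fy=2.8,interpolation=2))
m=(abs(P[...,0]-.6026)<.04)&(abs(P[...,1]+.3046)<.04);a=P[m];a=a[(a[:,2]>.018)&(a[:,2]<.04)];print('pad',len(a),cv2.minAreaRect(a[:,:2].astype(np.float32)))
for n in('top','side','wrist'):
    P=cam(n)[2];q=P.reshape(-1,3);m=(abs(q[:,0]-.63)<.035)&(abs(q[:,1]-.26)<.03)&(q[:,2]>.18)&(q[:,2]<.225)
    if m.sum()>5: print(n,m.sum(),q[m].mean(0).round(4),np.percentile(q[m],[3,97],axis=0).round(3).tolist())
E
```

```text
[0.54729027 0.23762142 0.36295896]
basket 446 [0.5964 0.0206] [0.185 0.113] 5.2
basket 389 [ 0.6026 -0.3046] [0.114 0.183] 82.7
pad 153 ((0.6038842797279358, -0.30210503935813904), (0.05252562090754509, 0.03925935924053192), 85.13460540771484)
side 310 [0.607  0.2605 0.2032] [[0.598, 0.233, 0.182], [0.643, 0.288, 0.223]]
wrist 1110 [0.6054 0.2542 0.2024] [[0.598, 0.231, 0.181], [0.632, 0.284, 0.223]]
```

View pics/t9.png

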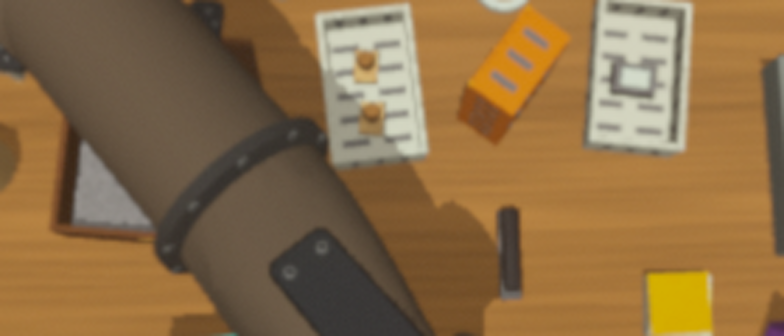

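The top crop shows both stamps upright in the left basket ((367,65) and (372,115)) and the pad in the right one (634,78). Now I locate the knob behind the open lid.

```bash
python3 - <<'E'
from h import *
P=np.load('t4.npy');a=P[126:146,222:243].reshape(-1,3);a=a[(a[:,2]>.185)&(a[:,2]<.23)];b=a[a[:,0]>.628]
print(len(b),b.mean(0).round(4),b.min(0).round(4),b.max(0).round(4))
Q=cam('side')[2].reshape(-1,3);m=(Q[:,0]>.622)&(Q[:,0]<.68)&(abs(Q[:,1]-.257)<.03)&(Q[:,2]>.17)&(Q[:,2]<.225);b=Q[m];print(len(b),b.mean(0),b.min(0),b.max(0))
s=state();p=np.array(s['tcp_pos']);R=np.array(s['tcp_rot']);print(((np.array([.6435,.257,.207])-p)@R).round(4))
E
```

```text
50 [0.6373 0.2559 0.209 ] [0.6285 0.2451 0.1955] [0.6499 0.2704 0.2164]
24 [0.64150749 0.26254713 0.21003693] [0.63430121 0.25051565 0.20290902] [0.64902356 0.26965377 0.21503172]
[-0.0915  0.0346  0.156 ]
```

Emit:
servo_tool(gripper=[0,0,0,0,0,0,0,0,0], linear=[[-0.044,0.018,0],[-0.044,0.0175,0],[0,0,0],[0,0,0.05],[0,0,0.04],[0,0,0.03],[0,0,0.02],[0,0,0.013],[0,0,0]], twist=[0,0,0,0,0,0,0,0,0])

```text
time: 44.72
tcp_pos: [0.6393, 0.2593, 0.2096]
tcp_rot: [[-0.994, 0.113, -0.001], [0.113, 0.994, -0.001], [0.001, -0.001, -1.0]]
contact_force: [-0.2, 0.8, -0.2]
grip_width: 0.0459
grasp_force: 0.0
```

Emit:
servo_tool(gripper=[1,1,1,1,1], linear=[[0,0,0],[0,0,0],[0,0,0],[0,0,0],[0,0,0]], twist=[0,0,0,0,0])

```text
time: 45.35
tcp_pos: [0.6399, 0.258, 0.2108]
tcp_rot: [[-0.993, 0.114, 0.0], [0.114, 0.993, -0.003], [-0.001, -0.003, -1.0]]
contact_force: [-3.4, -6.1, 5.7]
grip_width: 0.0243
grasp_force: 30.0
```

Emit:
servo_tool(gripper=[1,1,1,1,1,1,1,1,1,1], linear=[[0.012,0,-0.005],[0.008,0,-0.003],[0.0162,0,-0.0037],[0.0119,0,-0.0015],[0.0119,0,-0.0005],[0.0119,0,0.0005],[0.0118,0,0.0015],[0.0116,0,0.0024],[0.0115,0,0.0034],[0.0112,0,0.0043]], twist=[0,0,0,0,0,0,0,0,0,0])

```text
time: 46.6
tcp_pos: [0.522, 0.2704, 0.2117]
tcp_rot: [[-0.993, 0.115, -0.0], [0.115, 0.993, -0.005], [-0.0, -0.005, -1.0]]
contact_force: [-1.5, -9.3, 2.1]
grip_width: 0.0243
grasp_force: 30.0
```

Emit:
servo_tool(gripper=[1,1,1,1,1,1,1,1,1,1], linear=[[0.0107,0,0.0052],[0.0102,0,0.0061],[0.0097,0,0.0069],[0.0091,0,0.0077],[0.0085,0,0.0084],[0.0077,0,0.0091],[0.007,0,0.0097],[0.0061,0,0.0102],[0.0053,0,0.0107],[0.0044,0,0.011]], twist=[0,0,0,0,0,0,0,0,0,0])

```text
time: 47.85
tcp_pos: [0.4432, 0.2787, 0.1256]
tcp_rot: [[-0.993, 0.114, -0.002], [0.114, 0.993, -0.006], [0.001, -0.006, -1.0]]
contact_force: [-0.6, -9.5, 0.5]
grip_width: 0.0241
grasp_force: 30.0
```

Emit:
servo_tool(gripper=[1,1,1], linear=[[0.0034,0,0.01],[0,0,0],[0,0,0]], twist=[0,0,0])

```text
time: 48.22
tcp_pos: [0.4401, 0.279, 0.1158]
tcp_rot: [[-0.993, 0.114, -0.002], [0.114, 0.993, -0.006], [0.001, -0.006, -1.0]]
contact_force: [-0.5, -9.9, -1.2]
grip_width: 0.0244
grasp_force: 30.0
```

Nearly shut; I release and retreat upwards, then check everything.

Emit:
servo_tool(gripper=[1,1,0,0,0,0,0,0,0,0], linear=[[0,0,0.0015],[0,0,0],[0,0,0],[0,0,0],[0,0,0],[0,0,-0.04],[0,0,-0.06],[0,0,-0.06],[0.05,-0.06,-0.03],[0.04,-0.06,0]], twist=[0,0,0,0,0,0,0,0,0,0])

```text
time: 49.48
tcp_pos: [0.3582, 0.1955, 0.2993]
tcp_rot: [[-0.994, 0.111, 0.004], [0.111, 0.994, 0.003], [-0.003, 0.003, -1.0]]
contact_force: [0.7, -0.8, -0.4]
grip_width: 0.0459
grasp_force: 0.0
```

Emit:
servo_tool(gripper=[0,0,0,0,0,0,0,0], linear=[[0,-0.06,0],[0,-0.06,0],[0,-0.06,0],[0,-0.06,0],[0,-0.05,0],[0,-0.05,0],[0,0,0],[0,0,0]], twist=[0,0,0,0,0,0,0,0])

```text
time: 50.48
tcp_pos: [0.3203, -0.1427, 0.2976]
tcp_rot: [[-0.994, 0.112, 0.001], [0.112, 0.994, 0.0], [-0.001, 0.0, -1.0]]
contact_force: [-0.4, 1.8, -0.1]
grip_width: 0.0459
grasp_force: 0.0
```

```bash
python3 - <<'E'
from h import *
i,d,P,C=cam('top');cv2.imwrite('pics/t10.png',i)
basket(P,.48,.71,-.05,.11);basket(P,.45,.75,-.4,-.23)
m=np.zeros((400,640),bool);m[155:225,190:280]=1;z=P[...,2];k=m&(z>.066)&(z<.09);print('lid',k.sum(),np.nanpercentile(z[k],[5,50,95]),cv2.minAreaRect(P[k][:,:2].astype(np.float32)))
for n,x,y,z0 in(('s1',.6265,.0268,.05),('s2',.56,.0217,.05),('pad',.6039,-.302,.018)):
    a=P[(abs(P[...,0]-x)<.04)&(abs(P[...,1]-y)<.04)&(z>z0)&(z<.07)];print(n,len(a),np.nanmedian(a,0))
E
```

```text
basket 446 [0.5966 0.0207] [0.185 0.113] 5.1
basket 386 [ 0.6022 -0.3043] [0.113 0.183] 82.5
lid 3646 [0.07265175 0.07717911 0.081359  ] ((0.5001059174537659, 0.2732704281806946), (0.24139219522476196, 0.17234504222869873), 83.99894714355469)
s1 33 [0.62530645 0.02671695 0.05782659]
s2 36 [0.56006027 0.02156166 0.05904521]
pad 153 [ 0.60397365 -0.30299901  0.02317544]
```

View pics/t10.png

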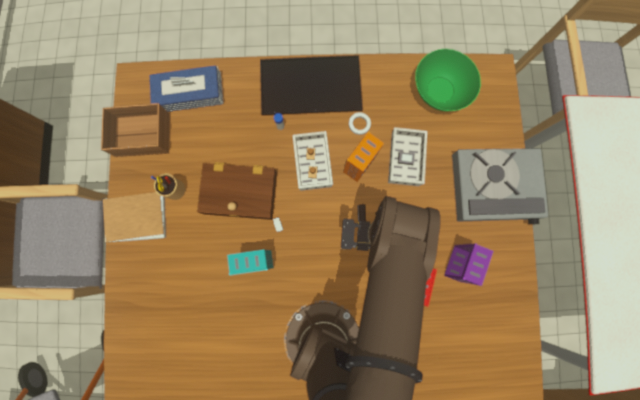

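The lid at (238,190) is shut at its starting height. The stamps are in the left basket (312,160), the pad is in the right one (407,157), and the bystanders in view are where they were. Handing in.

```bash
python3 -c "from workcell import job_done; print(job_done())"
```

```text
the job is handed in; nothing more can be done
None
```

I tipped both baskets mouth-up, put the two stamps in the left basket and the one ink pad in the right, shut the lid, and handed the job in at about 51 s of the allowed 210 s; no verdict was returned.

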